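Stack spacer and front lens in the assembly nest

TASK

Put the lens set together in the blue assembly nest, where the rear lens already sits at the bottom of the bore: first lower the black spacer ring fully home onto it, then the brass-mounted lens on top of the spacer, both lying flat and the same way up as they stand on the bench. Do not drop or throw the parts, and leave the lens cap, the red box and the screwdriver where they are.

Things in the scene. Friction and masses are not known exactly. Their poses are not given: they have to be found in the camera images.
- nest: Fixed assembly nest, origin on the bore axis at bench height. Base plate 110 (x) x 100 (y) x 14 mm, corner screws to 18 mm. Two blue arc walls 8 mm thick at its +x and -x sides form an upright bore of 64 mm diameter, up to 74 mm, then a flared lip to 85 mm. Gaps 43 mm wide towards +y and -y, open from the plate up: fingers closing along its y fit down beside a part. Yaw within 0.5 rad.
- nest_seat (a point): Centre of the bore, 30 mm above the bench, level with the flat brass rim of the rear lens that is fixed in the nest: the spacer's underside comes to rest here. z up, x and y as the nest's. Mind the shelf's tall brown upright at the back right (x over 0.6 m, y under -0.2 m): swing past in front of it.
- spacer: Loose plain black spacer ring, outer diameter 60 mm, hole 44 mm, height 28 mm, about 0.1 kg, standing flat on the bench. Origin: centre of the underside, z up. Seated, its underside is 30 mm and its top 58 mm above the bench.
- lens: Loose lens in a brass ring, outer diameter 60 mm, height 24 mm, blue-grey glass 3 mm below the rim, about 0.2 kg, lying flat on the bench. Origin: centre of the underside, z up. Seated on the spacer, its underside is 58 mm and its top 82 mm above the bench. The lens and the spacer may have changed sides of the nest.
- lens_cap: Bystander: black round lens cap, 56 mm diameter, 13 mm high, in front of the nest. Origin: centre of the underside.
- red_box: Bystander: small red box, 51 x 75 mm, 35 mm high, behind the nest. Origin: centre of the underside.
- driver_2: Bystander: screwdriver with a yellow handle, 164 mm long along its own y, 19 mm high, lying in front of the nest. Origin: centre of the underside.
Things that resemble listed ones, but are neither listed nor needed, are in the scene too. What is shaped like the spacer but pink or purple is not meant. There is more than one size of the lens; the one meant has the size given above.

How it is judged:
By the outcome, as a careful person would: the job done as asked, in the order asked, and still so for the second after the job is handed in, with the robot touching nothing.
It also fails if it takes over 61 s, if anything falls off the work surface, if the arm or the gripper's body presses on something with over 40 N, if the wrist force passes 120 N, or if a joint passes its speed limit or range.

ROBOT

A 6-joint arm with a two-finger parallel gripper is mounted at the origin on a cart in front of the work surface, level with it; the furniture and walls round the work are solid. World frame = base frame: x ahead of the robot, y to its left, z up, the work surface at z = 0. Lengths are in m, angles in rad, forces in N, time in s.
With the tool pointing down it reaches from about 0.275 to 0.725 m from the base axis. Payload 5.6 kg.
Tool frame: the origin (TCP) lies where the fingers leave the gripper's body, on its centre line; the fingertips stand tips_ahead ahead of it and the grasp point (between the pads) lies 54 mm ahead of it (tips_ahead is the distance from the TCP to the fingertips, in m); z points along the fingers, y is the line along which they close (so a half turn about z gives the same grasp; the last joint's range is limited). The gripper opens to 85 mm and grips with 20 to 120 N. Pads are 22 mm wide; open, the fingers measure 114 mm over their backs; the gripper's body (76 mm by 85 mm) begins 54 mm behind the grasp point. The pads swing forward as they close: fully open they stand 13 mm farther back than shut.
Start: joints at [1.505, 0.255, 0.108, 0, -1.424, -0.285], TCP at [0.189, 0.517, 0.304] pointing down, gripper open.
Joint ranges: [-2.95, 2.95], [-1.21, 1.97], [-1.09, 1.5], [-2.87, 1.71], [-2.94, -0.07], [-3.05, 3.05]. Speed limits (rad/s): [2.57, 2.57, 3.14, 3.14, 3.14, 3.14].

INTERFACE

Orientations are given as a 3x3 rotation matrix whose columns are the frame's x, y, z axes.
In Python, from bench import * gives the robot as it stands.
- The arm moves only by the tool carry_out, never from a script. Its argument "motion" is a list of rows, each an object with "dr": the turn, a rotation vector about the tool's x, y, z in degrees, a list of three; "travel": the shift along the tool's x, y, z in cm, a list of three; "grip": the closure, from 0 (fully open) to 1 (shut). A call has 1 to 20 rows; each row shifts and turns the commanded pose from where the row before left it, along the tool's axes as they then stand; what a row does not reach is not made up. A row lasts 1/12 s, in which the tool goes at most 41.7 mm and 7.16 degrees, less where a joint would pass 70% of its speed; a pose out of reach is approached as far as the arm can. A call is refused whole if a number of a shift passes 4.17 or a number of a turn 7.16, either way. A call with a gripper value outside its range is refused whole. The fingers move at their own pace and stop on an object; "newtons" is the grip in N (left out, the last holds). Time passes only in rows, so rows that do not move let the fingers close. It gives the time, the measured TCP pose, the force, the opening and the grip force at its end, in the units of the state.
- sense(): the state, without advancing time (a new reading comes with each control period).
- camera(name): name is "scene" or "top"; returns a dict with "image" (420x560x3 uint8, red, green, blue), "fx", "fy", "cx", "cy" (pixels), "k1" (the pictures are not rectified: a ray, as slopes to the right and down, at radius r is drawn at 1 + k1 r^2 times it, then the intrinsics apply), "rvec" (rotation vector, rad) and "tvec" (3), from world to camera coordinates, as OpenCV has them. Camera axes: x right, y down, z forward; pixel columns grow to the right and rows downward; lengths in m; the calibration is good to about 2 mm. A picture is of the moment at which its call begins. There is no depth.
- job_done(): hands the job in; it is judged then, once.
Trained networks look in the newest picture that a camera, given by its name, has taken for a name from the list of things; names that differ only in an ending like _2 or _b are one class to them, and where a whole thing is asked for, a point or a joint stands for the part that bears it (a point fixed in the world has none). Each returns a list of dicts, best first, with "conf" (0 to 1); they miss things now and then, are a little off and sometimes report something else, mostly with a low value. They report only what shows in the picture. A call takes as long as a camera call. They do not tell look-alikes from the thing itself.
- look_for(label, camera): "rect" ([left, top, width, height] in pixels, round what is visible of it).
- tip_of(label, camera): "xy" ([column, row] in pixels: a listed point, or the origin of a listed thing).
The state is a dict: "clock": time; "q": joint angles; "qvel": joint speeds; "effort": joint torques, N m; "eef_pos": TCP position; "tool_rot": TCP orientation; "contact_force": force on the tool from outside, world axes, zero at the start; "torque": the same for the moment, N m; "grip_width": finger opening in m; "finger_force": force on a finger pad.
Only numpy, scipy, OpenCV 4.12 (cv2) and the standard library are available. Lean on these libraries where they do the work, as an engineer would, in place of code of your own. Each camera call takes 0.05 s, during which the arm holds its last target. There are 200 camera calls.

## Working session

There is one attempt and no reset: what is moved stays moved. The work goes in short steps, Python scripts to look and compute and a tool call to move; the robot and the scene stay as the last step left them, time stands still between calls to the robot, and variables do not carry over. Pictures are saved under pics/ and viewed, at most 10 in all, crops included, and the job is handed in when it is done.

Besides the shell and the picture viewer there is one more tool, called after "Request:" in YAML: its name, and indented under it one key for each argument. carry_out: Moves the arm, as the interface text tells. Its arguments: {"type":"object","properties":{"motion":{"type":"array"},"newtons":{"type":"number"}},"required":["motion"]}

```bash
mkdir -p pics
cat > h.py <<'E'
from bench import *
import numpy as np, cv2
def shot(n,f):
    c=camera(n); cv2.imwrite('pics/'+f,c['image'][:,:,::-1]); return c
def ray(c,uv):
    R=cv2.Rodrigues(np.array(c['rvec'],float))[0]; t=np.array(c['tvec'],float)
    d=np.array([(uv[0]-c['cx'])/c['fx'],(uv[1]-c['cy'])/c['fy']])
    s=d.copy()
    for _ in range(30): s=d/(1+c['k1']*(s@s))
    return -R.T@t, R.T@np.array([s[0],s[1],1])
def onz(c,uv,z):
    o,d=ray(c,uv); return o+d*(z-o[2])/d[2]
def proj(c,P):
    R=cv2.Rodrigues(np.array(c['rvec'],float))[0]
    p=np.atleast_2d(P)@R.T+np.array(c['tvec'],float); s=p[:,:2]/p[:,2:]
    s=s*(1+c['k1']*(s**2).sum(1,keepdims=True))
    return s*[c['fx'],c['fy']]+[c['cx'],c['cy']]
E
python3 - <<'E'
from h import *
st=sense(); print({k:np.round(v,3).tolist() for k,v in st.items()})
for n in ('top','scene'):
    c=shot(n,n+'0.png'); print(n,c['fx'],c['k1'],c['rvec'],c['tvec'])
    for l in ['nest','nest_seat','spacer','lens','lens_cap','red_box','driver_2']:
        print(l,[(np.round(r['xy']).tolist(),round(r['conf'],2),np.round(onz(c,r['xy'],0.03 if l=='nest_seat' else 0)[:2],3).tolist()) for r in tip_of(l,n)], [(np.round(r['rect']).tolist(),round(r['conf'],2)) for r in look_for(l,n)])
E
```

```text
{'clock': 0.0, 'q': [1.505, 0.256, 0.107, -0.001, -1.424, -0.285], 'qvel': [0.001, -0.0, -0.0, 0.001, -0.001, -0.001], 'effort': [-0.001, -38.663, 23.794, 5.365, -0.006, -0.0], 'eef_pos': [0.189, 0.516, 0.303], 'tool_rot': [[0.939, -0.344, -0.001], [-0.344, -0.939, -0.002], [0.0, 0.002, -1.0]], 'contact_force': [0.341, 0.37, -0.298], 'torque': [0.01, -0.033, 0.034], 'finger_force': 0.0, 'grip_width': 0.085}
top 435.37673433111325 -0.024624370401685303 [ 2.19549111 -2.00070924  0.22121831] [-0.05757649  0.55748685  0.87680478]
nest [([291.0, 215.0], 0.74, [0.566, -0.029]), ([309.0, 298.0], 0.25, [0.383, -0.086])] [([264.0, 186.0, 53.0, 58.0], 0.77)]
nest_seat [([294.0, 210.0], 0.57, [0.571, -0.035])] [([266.0, 184.0, 56.0, 63.0], 0.68)]
spacer [([372.0, 301.0], 0.93, [0.389, -0.225]), ([418.0, 300.0], 0.67, [0.401, -0.324])] [([366.0, 241.0, 26.0, 24.0], 0.96), ([401.0, 285.0, 34.0, 23.0], 0.8), ([359.0, 289.0, 29.0, 27.0], 0.79)]
lens [([182.0, 238.0], 0.9, [0.489, 0.213]), ([226.0, 250.0], 0.77, [0.472, 0.111])] [([167.0, 226.0, 31.0, 27.0], 0.98), ([218.0, 240.0, 18.0, 18.0], 0.62)
[... 540 characters left out ...]
-0.033])] [([250.0, 188.0, 61.0, 61.0], 0.87)]
spacer [([262.0, 305.0], 0.76, [0.39, -0.216]), ([306.0, 290.0], 0.72, [0.486, -0.232]), ([302.0, 336.0], 0.69, [0.408, -0.319])] [([283.0, 312.0, 39.0, 36.0], 0.79), ([248.0, 285.0, 28.0, 33.0], 0.74), ([292.0, 268.0, 32.0, 34.0], 0.55), ([179.0, 218.0, 23.0, 23.0], 0.25)]
lens [([221.0, 218.0], 0.65, [0.473, 0.102]), ([208.0, 195.0], 0.6, [0.496, 0.23])] [([202.0, 186.0, 16.0, 19.0], 0.89), ([212.0, 208.0, 17.0, 12.0], 0.69)]
lens_cap [] [([177.0, 219.0, 24.0, 17.0], 0.66)]
red_box [([311.0, 194.0], 0.91, [0.745, 0.071])] [([296.0, 177.0, 20.0, 27.0], 0.79)]
driver_2 [([225.0, 270.0], 0.7, [0.382, -0.088])] [([207.0, 242.0, 39.0, 41.0], 0.54)]
```

Run:
```python
import cv2
a=cv2.imread('pics/top0.png')[100:340,140:460]; cv2.imwrite('pics/top0c.png',cv2.resize(a,(800,600),interpolation=cv2.INTER_CUBIC))
a=cv2.imread('pics/scene0.png')[150:360,150:430]; cv2.imwrite('pics/scene0c.png',cv2.resize(a,(800,600),interpolation=cv2.INTER_CUBIC))
```

```text
(no output)
```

View pics/top0c.png

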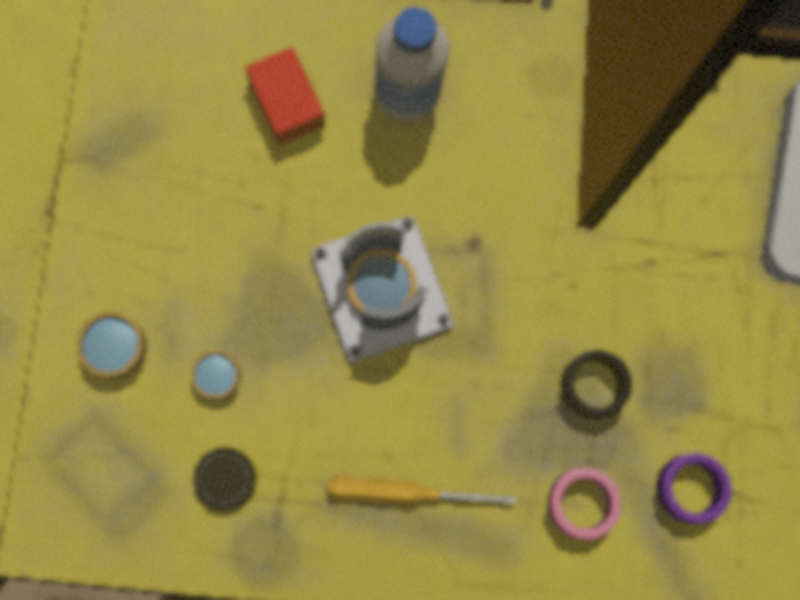

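View pics/scene0c.png

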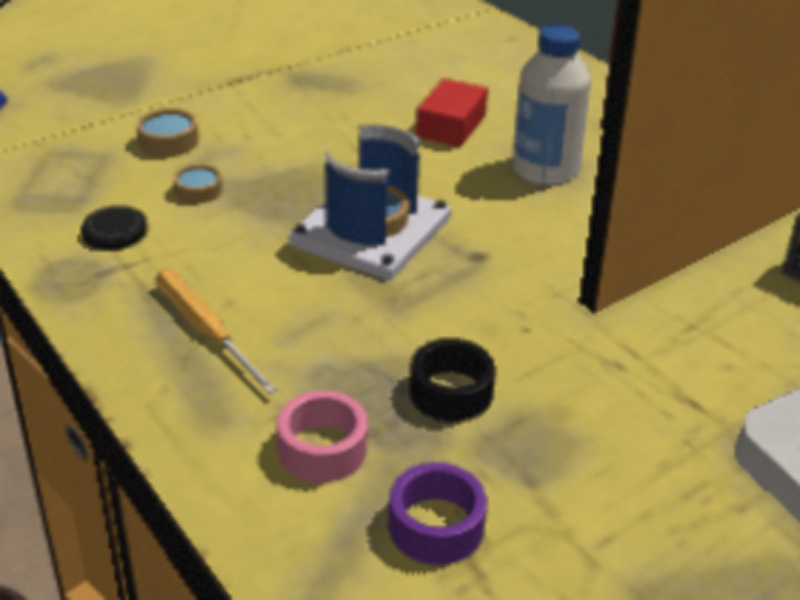

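The views show the black spacer right of the nest at about (379,254) in the top picture. The big lens is on the left at (184,239), with the smaller look-alike at (226,250) and the nest at (293,215). Next I'll refine these by fitting silhouettes.

```bash
cat > fit.py <<'E'
from h import *
from scipy.optimize import minimize
def fg(im):
    h=cv2.cvtColor(im,cv2.COLOR_RGB2HSV); b=(h[...,0]>=22)&(h[...,0]<=38)&(h[...,1]>105)
    return (~b).astype(np.uint8)
def circ(r,z,a=np.linspace(0,2*np.pi,60)): return np.c_[r*np.cos(a),r*np.sin(a),0*a+z]
def cyl(r,h): return [np.r_[circ(r,0),circ(r,h)]]
def nestp():
    g=[np.array([[x,y,z] for x in(-.055,.055) for y in(-.05,.05) for z in(0,.014)])]
    for s in(0,np.pi):
        a=np.linspace(-.83,.83,20)+s
        g.append(np.r_[circ(.04,.014,a),circ(.04,.085,a),circ(.034,.085,a)])
    return g+[np.r_[circ(.03,.014),circ(.03,.03)]]
S=4
def render(c,g,p,box):
    x0,y0,w,h=box; m=np.zeros((h*S,w*S),np.uint8); co,si=np.cos(p[2]),np.sin(p[2])
    for q in g:
        Q=q@np.array([[co,si,0],[-si,co,0],[0,0,1]])+[p[0],p[1],0]
        u=(proj(c,Q)-[x0,y0]+.5)*S-.5
        cv2.fillConvexPoly(m,cv2.convexHull(np.round(u*16).astype(np.int32)),1,shift=4)
    return cv2.resize(m.astype(np.float32),(w,h),interpolation=cv2.INTER_AREA)
def fit(cs,g,p0,pad,yaw=False):
    D=[]
    for c in cs:
        u=proj(c,np.array([[p0[0],p0[1],.02]]))[0]; box=(int(u[0]-pad),int(u[1]-pad),2*pad,2*pad)
        m=fg(c['image'])[box[1]:box[1]+2*pad,box[0]:box[0]+2*pad]
        cn,_=cv2.findContours(m,cv2.RETR_EXTERNAL,cv2.CHAIN_APPROX_NONE)
        k=max(cn,key=cv2.contourArea); m=cv2.drawContours(np.zeros_like(m),[k],-1,1,-1)
        D.append((c,box,cv2.GaussianBlur(m.astype(np.float32),(0,0),1.5)))
    f=lambda v:sum(((cv2.GaussianBlur(render(c,g,[v[0],v[1],v[2]/10 if yaw else 0],b),(0,0),1.5)-m)**2).sum() for c,b,m in D)
    n=3 if yaw else 2
    v0=np.array([p0[0],p0[1],p0[2]*10][:n])
    s=np.vstack([v0]+[v0+d for d in np.diag([.008,.008,1.5][:n])])
    r=minimize(f,v0,method='Nelder-Mead',options=dict(initial_simplex=s,xatol=1e-5,fatol=1e-3))
    x=r.x.copy()
    if yaw:x[2]/=10
    return np.round(x,4),round(r.fun,1)
E
python3 - <<'E'
from fit import *
C={n:camera(n) for n in('top','scene')}
for n,l in(('top',['top']),('scene',['scene']),('both',['top','scene'])):
    cs=[C[k] for k in l]
    for nm,g,p,yaw,pad in(('nest',nestp(),[.568,-.032,.2],1,45),('spacer',cyl(.03,.028),[.487,-.232],0,24),('lens',cyl(.03,.024),[.489,.22],0,22)):
        print(n,nm,fit(cs,g,p,pad,yaw))
v=[]
for n in C:
    m=fg(C[n]['image']); im=C[n]['image'][:,:,::-1].copy(); im[m>0]//=2; im[m>0]+=np.array([127,0,127],np.uint8); v.append(im[160:340,150:430])
cv2.imwrite('pics/mask.png',cv2.resize(np.vstack(v),None,fx=1.6,fy=1.6))
import bench; print([k for k in dir(bench) if k[0]!='_'], getattr(bench,'tips_ahead',None), sense().keys())
E
```

```text
top nest (array([ 0.5648, -0.0311,  0.4258]), np.float64(14.5))Traceback (most recent call last):
  File "<stdin>", line 6, in <module>
  File "fit.py", line 32, in fit
    v0=np.array([p0[0],p0[1],p0[2]*10][:n])
                             ~~^^^
IndexError: list index out of range
```

```bash
cat > m.py <<'E'
from fit import *
C={n:camera(n) for n in('top','scene')}
for n,l in(('top',['top']),('scene',['scene']),('both',['top','scene'])):
    cs=[C[k] for k in l]
    for nm,g,p,yaw,pad in(('nest',nestp(),[.566,-.031,.42],1,45),('spacer',cyl(.03,.028),[.487,-.232,0],0,24),('lens',cyl(.03,.024),[.489,.22,0],0,22)):
        print(n,nm,fit(cs,g,p,pad,yaw))
v=[]
for n in C:
    m=fg(C[n]['image']); im=C[n]['image'][:,:,::-1].copy(); im[m>0]//=2; im[m>0]+=np.array([127,0,127],np.uint8); v.append(im[160:340,150:430])
cv2.imwrite('pics/mask.png',cv2.resize(np.vstack(v),None,fx=1.6,fy=1.6))
import bench; print([k for k in dir(bench) if k[0]!='_'], getattr(bench,'tips_ahead',None))
E
python3 m.py; ls
```

```text
top nest (array([ 0.5645, -0.0311,  0.4228]), np.float64(16.8))
top spacer (array([ 0.4904, -0.2267]), np.float64(391.7))
top lens (array([0.4888, 0.2026]), np.float64(50.2))
scene nest (array([ 0.5624, -0.0295,  0.3987]), np.float64(666.6))
scene spacer (array([ 0.4661, -0.2307]), np.float64(282.3))
scene lens (array([0.4875, 0.2067]), np.float64(7.7))
both nest (array([ 0.5638, -0.0303,  0.4152]), np.float64(695.8))
both spacer (array([ 0.4869, -0.2273]), np.float64(767.8))
both lens (array([0.4886, 0.2043]), np.float64(61.9))
['Unreachable', 'camera', 'job_done', 'look_for', 'sense', 'tip_of', 'tips_ahead'] 0.0726
fit.py
h.py
m.py
pics
```

View pics/mask.png

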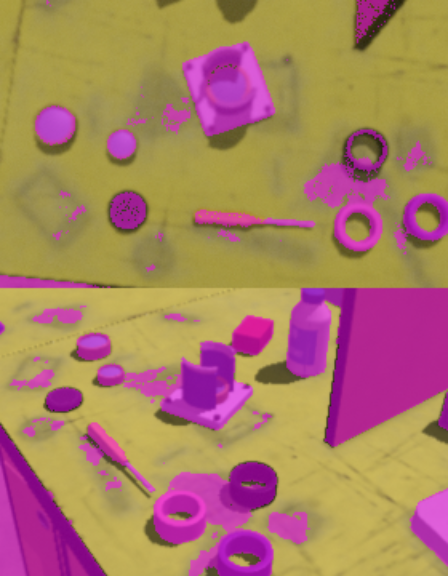

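The mask shows bench stains leaking in around the spacer and the nest (scene view). I'll use darkness for the spacer and a lower saturation limit for the rest.

```bash
sed -i 's/def fit(cs,g,p0,pad,yaw=False):/def fit(cs,g,p0,pad,yaw=False,seg=fg):/; s/m=fg(c\[/m=seg(c[/' fit.py
cat >> fit.py <<'E'
def dark(t): return lambda im:(im.max(2)<t).astype(np.uint8)
def sat(t):
    def f(im):
        h=cv2.cvtColor(im,cv2.COLOR_RGB2HSV); return (~((h[...,0]>=22)&(h[...,0]<=40)&(h[...,1]>t))).astype(np.uint8)
    return f
E
python3 - <<'E'
from fit import *
C={n:camera(n) for n in('top','scene')}
for n in C:
    u=proj(C[n],np.array([[.487,-.23,.014]]))[0].astype(int)
    print(n,np.histogram(C[n]['image'][u[1]-22:u[1]+22,u[0]-22:u[0]+22].max(2),bins=range(0,260,15))[0])
    cs=[C[n]]
    for t in(60,80,100): print('spacer',t,fit(cs,cyl(.03,.028),[.487,-.23,0],24,0,dark(t)))
    for t in(70,85):
        print('nest',t,fit(cs,nestp(),[.565,-.031,.42],45,1,sat(t)),'lens',fit(cs,cyl(.03,.024),[.489,.205,0],22,0,sat(t)))
E
```

```text
top [  0   0  18 172 162 170 101  74 294 411 406 128   0   0   0   0   0]
spacer 60 (array([ 0.4912, -0.2288]), np.float64(339.3))
spacer 80 (array([ 0.4878, -0.227 ]), np.float64(25.1))
spacer 100 (array([ 0.4867, -0.2266]), np.float64(42.9))
nest 70 (array([ 0.565 , -0.0308,  0.4235]), np.float64(4.1)) lens (array([0.4886, 0.2048]), np.float64(72.7))
nest 85 (array([ 0.5649, -0.0311,  0.428 ]), np.float64(4.6)) lens (array([0.4888, 0.2049]), np.float64(68.9))
scene [205 305 103  49 129  45  35  33  38 241 110 134 395 114   0   0   0]
spacer 60 (array([ 0.4916, -0.2284]), np.float64(18.2))
spacer 80 (array([ 0.4881, -0.229 ]), np.float64(42.8))
spacer 100 (array([ 0.4868, -0.229 ]), np.float64(50.2))
nest 70 (array([ 0.5635, -0.0307,  0.4312]), np.float64(466.5)) lens (array([0.4875, 0.2066]), np.float64(8.0))
nest 85 (array([ 0.5629, -0.031 ,  0.4214]), np.float64(460.0)) lens (array([0.4875, 0.2066]), np.float64(8.0))
```

```bash
cat >> h.py <<'E'
def plan(x,y,z,yawy):
    "tool y axis world angle (deg) wanted; prints turn about tool z and travel cm after turning"
    s=sense(); R=np.array(s['tool_rot']); p=np.array(s['eef_pos'])
    a=np.degrees(np.arctan2(R[1,1],R[0,1])); tu=-((yawy-a+180)%360-180)
    ty=np.array([np.cos(np.radians(yawy)),np.sin(np.radians(yawy)),0]); tz=np.array([0,0,-1.]); tx=np.cross(ty,tz)
    d=(np.array([x,y,z])-p)*100
    print('t',round(s['clock'],2),'pos',p.round(4),'z',R[:,2].round(3),'turn',round(tu,2),'travel',np.round([d@tx,d@ty,d@tz],2),'F',np.round(s['contact_force'],1),'w',round(s['grip_width'],4),'ff',round(s['finger_force'],1))
E
python3 -c "
from h import *
plan(.489,-.2275,.2,-155.7)"
```

```text
t 1.8 pos [0.189  0.5165 0.3039] z [-0.  0. -1.] turn 45.6 travel [80.15  3.27 10.39] F [ 0.3  0.5 -0.1] w 0.0856 ff 0.0
```

Request:
carry_out:
  motion:
    - {"dr": [0,0,6.5],"travel": [0,0,1.5],"grip": 0}
    - {"dr": [0,0,6.5],"travel": [0,0,1.5],"grip": 0}
    - {"dr": [0,0,6.5],"travel": [0,0,1.5],"grip": 0}
    - {"dr": [0,0,6.5],"travel": [0,0,1.5],"grip": 0}
    - {"dr": [0,0,6.5],"travel": [0,0,1.5],"grip": 0}
    - {"dr": [0,0,6.5],"travel": [0,0,1.5],"grip": 0}
    - {"dr": [0,0,6.5],"travel": [0,0,1.5],"grip": 0}
    - {"dr": [0,0,0],"travel": [0,0,0],"grip": 0}
    - {"dr": [0,0,0],"travel": [0,0,0],"grip": 0}
  newtons: 20

```text
clock: 2.55
eef_pos: [0.189, 0.5162, 0.1986]
tool_rot: [[0.416, -0.909, 0.0], [-0.909, -0.416, -0.002], [0.001, 0.001, -1.0]]
contact_force: [-0.5, 0.6, 0.8]
grip_width: 0.0855
finger_force: 0.0
```

```bash
python3 -c "
from h import *
plan(.489,-.2275,.15,-155.7)"
```

```text
t 2.55 pos [0.189  0.5162 0.1986] z [ 0.    -0.002 -1.   ] turn 0.3 travel [80.13  3.27  4.86] F [-0.5  0.6  0.8] w 0.0855 ff 0.0
```

Request:
carry_out:
  motion:
    - {"dr": [0,0,0.3],"travel": [2,0.1,0],"grip": 0}
    - {"dr": [0,0,0],"travel": [4,0.16,0],"grip": 0}
    - {"dr": [0,0,0],"travel": [4,0.16,0],"grip": 0}
    - {"dr": [0,0,0],"travel": [4,0.16,0],"grip": 0}
    - {"dr": [0,0,0],"travel": [4,0.16,0],"grip": 0}
    - {"dr": [0,0,0],"travel": [4,0.16,0],"grip": 0}
    - {"dr": [0,0,0],"travel": [4,0.16,0],"grip": 0}
    - {"dr": [0,0,0],"travel": [4,0.16,0],"grip": 0}
    - {"dr": [0,0,0],"travel": [4,0.16,0],"grip": 0}
    - {"dr": [0,0,0],"travel": [4,0.16,0],"grip": 0}
    - {"dr": [0,0,0],"travel": [4,0.16,0],"grip": 0}
    - {"dr": [0,0,0],"travel": [4,0.16,0],"grip": 0}
    - {"dr": [0,0,0],"travel": [4,0.16,0],"grip": 0}
    - {"dr": [0,0,0],"travel": [4,0.16,0],"grip": 0}
    - {"dr": [0,0,0],"travel": [4,0.16,0],"grip": 0}
    - {"dr": [0,0,0],"travel": [4,0.16,0],"grip": 0}
    - {"dr": [0,0,0],"travel": [4,0.16,0],"grip": 0}
    - {"dr": [0,0,0],"travel": [4,0.16,0],"grip": 0}
    - {"dr": [0,0,0],"travel": [4,0.16,0],"grip": 0}
    - {"dr": [0,0,0],"travel": [4,0.16,0],"grip": 0}

```text
clock: 4.22
eef_pos: [0.48, -0.2108, 0.2006]
tool_rot: [[0.412, -0.911, 0.003], [-0.911, -0.412, -0.001], [0.002, -0.002, -1.0]]
contact_force: [2.1, 1.6, 0.2]
grip_width: 0.0857
finger_force: 0.0
```

```bash
python3 -c "
from h import *
plan(.489,-.2275,.077,-155.7)"
```

```text
t 4.22 pos [ 0.48   -0.2108  0.2006] z [ 0.003 -0.001 -1.   ] turn 0.01 travel [ 1.9  -0.13 12.36] F [2.1 1.6 0.2] w 0.0857 ff 0.0
```

Request:
carry_out:
  motion:
    - {"dr": [0,0,0],"travel": [2,0,1],"grip": 0}
    - {"dr": [0,0,0],"travel": [0,0,3],"grip": 0}
    - {"dr": [0,0,0],"travel": [0,0,3],"grip": 0}
    - {"dr": [0,0,0],"travel": [0,0,1],"grip": 0}
    - {"dr": [0,0,0],"travel": [0,0,0],"grip": 0}
    - {"dr": [0,0,0],"travel": [0,0,0],"grip": 0}

```text
clock: 4.72
eef_pos: [0.4879, -0.2267, 0.1203]
tool_rot: [[0.411, -0.912, 0.001], [-0.912, -0.411, -0.001], [0.001, -0.001, -1.0]]
contact_force: [0.4, 1.3, 0.0]
grip_width: 0.0855
finger_force: 0.0
```

```bash
python3 -c "
from h import *
plan(.489,-.2275,.077,-155.7)
c=shot('scene','s1.png');u=proj(c,np.array([[.489,-.2275,.06]]))[0].astype(int)
im=c['image'][:,:,::-1][u[1]-65:u[1]+50,u[0]-70:u[0]+70];cv2.imwrite('pics/s1.png',cv2.resize(im,None,fx=5,fy=5,interpolation=cv2.INTER_CUBIC))
"
```

```text
t 4.72 pos [ 0.4879 -0.2267  0.1203] z [ 0.001 -0.001 -1.   ] turn -0.05 travel [ 0.12 -0.07  4.33] F [0.4 1.3 0. ] w 0.0855 ff 0.0
```

View pics/s1.png

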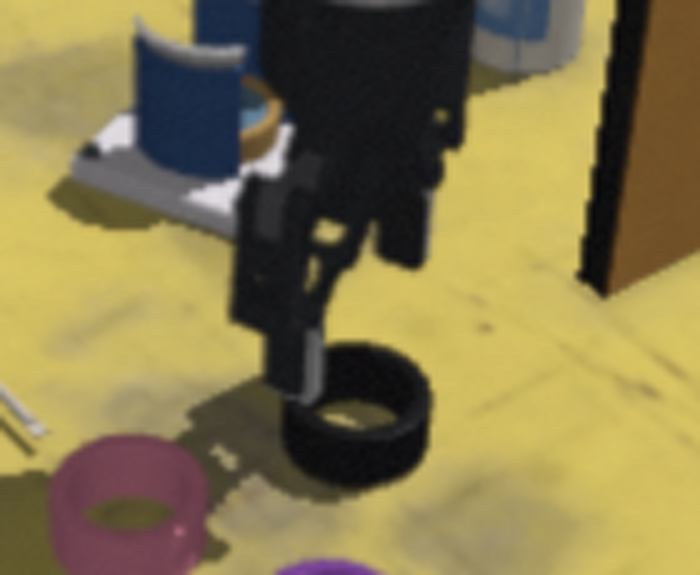

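The gripper is centred over the black ring at about (355,410) in the crop, with one finger on each side of it. I'll descend and squeeze once in this direction to centre it.

Request:
carry_out:
  motion:
    - {"dr": [0,0,0],"travel": [0.1,0,2],"grip": 0}
    - {"dr": [0,0,0],"travel": [0,0,2],"grip": 0}
    - {"dr": [0,0,0],"travel": [0,0,0.3],"grip": 0}
    - {"dr": [0,0,0],"travel": [0,0,0],"grip": 0.2}
    - {"dr": [0,0,0],"travel": [0,0,0],"grip": 0.3}
    - {"dr": [0,0,0],"travel": [0,0,0],"grip": 0.4}
    - {"dr": [0,0,0],"travel": [0,0,0],"grip": 0.4}
    - {"dr": [0,0,0],"travel": [0,0,0],"grip": 0.4}
    - {"dr": [0,0,0],"travel": [0,0,0],"grip": 0.4}
  newtons: 20

```text
clock: 5.52
eef_pos: [0.4891, -0.2277, 0.0783]
tool_rot: [[0.409, -0.912, 0.004], [-0.912, -0.409, -0.001], [0.003, -0.003, -1.0]]
contact_force: [0.5, 2.5, 7.6]
grip_width: 0.059
finger_force: 21.7
```

```bash
python3 -c "
from h import *
plan(.489,-.2275,.077,-155.7);print(tips_ahead)"
```

```text
t 5.52 pos [ 0.4891 -0.2277  0.0783] z [ 0.004 -0.001 -1.   ] turn -0.14 travel [-0.02  0.    0.13] F [0.5 2.5 7.6] w 0.059 ff 21.7
0.0726
```

Request:
carry_out:
  motion:
    - {"dr": [0,0,0],"travel": [0,0,0],"grip": 0.1}
    - {"dr": [0,0,0],"travel": [0,0,0],"grip": 0}
    - {"dr": [0,0,0],"travel": [0,0,0],"grip": 0}
    - {"dr": [0,0,0],"travel": [0,0,0],"grip": 0}
    - {"dr": [0,0,6.9],"travel": [0,0,0],"grip": 0}
    - {"dr": [0,0,6.9],"travel": [0,0,0],"grip": 0}
    - {"dr": [0,0,6.9],"travel": [0,0,0],"grip": 0}
    - {"dr": [0,0,6.9],"travel": [0,0,0],"grip": 0}
    - {"dr": [0,0,6.9],"travel": [0,0,0],"grip": 0}
    - {"dr": [0,0,6.9],"travel": [0,0,0],"grip": 0}
    - {"dr": [0,0,6.9],"travel": [0,0,0],"grip": 0}
    - {"dr": [0,0,6.9],"travel": [0,0,0],"grip": 0}
    - {"dr": [0,0,6.9],"travel": [0,0,0],"grip": 0}
    - {"dr": [0,0,6.9],"travel": [0,0,0],"grip": 0}
    - {"dr": [0,0,6.9],"travel": [0,0,0],"grip": 0}
    - {"dr": [0,0,6.9],"travel": [0,0,0],"grip": 0}
    - {"dr": [0,0,6.9],"travel": [0,0,0],"grip": 0}
    - {"dr": [0,0,0],"travel": [0,0,0],"grip": 0}
    - {"dr": [0,0,0],"travel": [0,0,0],"grip": 0}

```text
clock: 7.1
eef_pos: [0.4874, -0.2275, 0.0758]
tool_rot: [[-0.909, -0.416, -0.0], [-0.416, 0.909, 0.0], [0.0, 0.0, -1.0]]
contact_force: [-0.1, -0.3, -0.5]
grip_width: 0.0856
finger_force: 0.0
```

```bash
python3 -c "
from h import *
plan(.489,-.2275,.077,114.3)"
```

```text
t 7.1 pos [ 0.4874 -0.2275  0.0758] z [-0.  0. -1.] turn 0.31 travel [-0.14 -0.07 -0.12] F [-0.1 -0.3 -0.5] w 0.0856 ff 0.0
```

Request:
carry_out:
  motion:
    - {"dr": [0,0,0.3],"travel": [-0.1,0,-0.1],"grip": 0}
    - {"dr": [0,0,0],"travel": [0,0,0],"grip": 0.2}
    - {"dr": [0,0,0],"travel": [0,0,0],"grip": 0.3}
    - {"dr": [0,0,0],"travel": [0,0,0],"grip": 0.45}
    - {"dr": [0,0,0],"travel": [0,0,0],"grip": 0.45}
    - {"dr": [0,0,0],"travel": [0,0,0],"grip": 0.45}
    - {"dr": [0,0,0],"travel": [0,0,0],"grip": 0.45}
    - {"dr": [0,0,0],"travel": [0,0,0],"grip": 0.45}
  newtons: 35

```text
clock: 7.77
eef_pos: [0.4888, -0.2273, 0.0777]
tool_rot: [[-0.912, -0.409, 0.001], [-0.409, 0.912, -0.001], [-0.001, -0.001, -1.0]]
contact_force: [-0.9, 0.1, 4.7]
grip_width: 0.0595
finger_force: 37.3
```

```bash
python3 -c "
from h import *
for i in range(3): plan(.489,-.2275,.17,114.3); camera('top')
plan(.5642,-.031,.17,114.3)"
```

```text
t 7.77 pos [ 0.4888 -0.2273  0.0777] z [ 0.001 -0.001 -1.   ] turn -0.14 travel [-0.01 -0.03 -9.23] F [-0.9  0.1  4.7] w 0.0595 ff 37.3
t 7.82 pos [ 0.4888 -0.2272  0.0777] z [ 0.001 -0.001 -1.   ] turn -0.13 travel [-0.01 -0.03 -9.23] F [-1.2 -0.7  5.5] w 0.0586 ff 37.3
t 7.87 pos [ 0.4888 -0.2272  0.0777] z [ 0.001 -0.001 -1.   ] turn -0.13 travel [-0.   -0.03 -9.23] F [-0.7  0.8  5.8] w 0.0589 ff 37.3
t 7.92 pos [ 0.4888 -0.2272  0.0776] z [ 0.001 -0.001 -1.   ] turn -0.13 travel [-14.95  14.78  -9.24] F [-0.9 -0.4  5.6] w 0.0592 ff 37.3
```

Request:
carry_out:
  motion:
    - {"dr": [0,0,0],"travel": [0,0,-1],"grip": 0.45}
    - {"dr": [0,0,0],"travel": [0,0,-2.5],"grip": 0.45}
    - {"dr": [0,0,0],"travel": [0,0,-2.5],"grip": 0.45}
    - {"dr": [0,0,0],"travel": [0,0,-2.5],"grip": 0.45}
    - {"dr": [0,0,0],"travel": [0,0,-2.5],"grip": 0.45}
    - {"dr": [0,0,0],"travel": [-1.5,1.5,0],"grip": 0.45}
    - {"dr": [0,0,0],"travel": [-2.5,2.5,0],"grip": 0.45}
    - {"dr": [0,0,0],"travel": [-2.5,2.5,0],"grip": 0.45}
    - {"dr": [0,0,0],"travel": [-2.5,2.5,0],"grip": 0.45}
    - {"dr": [0,0,0],"travel": [-2.5,2.5,0],"grip": 0.45}
    - {"dr": [0,0,0],"travel": [-2,2,0],"grip": 0.45}
    - {"dr": [0,0,0],"travel": [-1,1,0],"grip": 0.45}
    - {"dr": [0,0,0],"travel": [-0.4,0.3,0],"grip": 0.45}
    - {"dr": [0,0,0],"travel": [0,0,0],"grip": 0.45}
    - {"dr": [0,0,0],"travel": [0,0,0],"grip": 0.45}

```text
clock: 9.17
eef_pos: [0.5636, -0.0317, 0.1868]
tool_rot: [[-0.913, -0.408, -0.001], [-0.408, 0.913, -0.0], [0.001, 0.0, -1.0]]
contact_force: [-0.8, -0.6, -1.7]
grip_width: 0.0593
finger_force: 38.2
```

```bash
python3 -c "
from h import *
plan(.5642,-.031,.17,114.3)
v=[]
for n in('top','scene'):
    c=camera(n);im=c['image'][:,:,::-1].copy();u=proj(c,np.array([[.564,-.031,.08]]))[0].astype(int)
    v.append(cv2.resize(im[u[1]-50:u[1]+50,u[0]-40:u[0]+40],None,fx=5,fy=5,interpolation=cv2.INTER_CUBIC))
cv2.imwrite('pics/h1.png',np.hstack(v))
"
```

```text
t 9.17 pos [ 0.5636 -0.0317  0.1868] z [-0.001 -0.    -1.   ] turn -0.21 travel [-0.09  0.04  1.68] F [-0.8 -0.6 -1.7] w 0.0593 ff 38.2
```

View pics/h1.png

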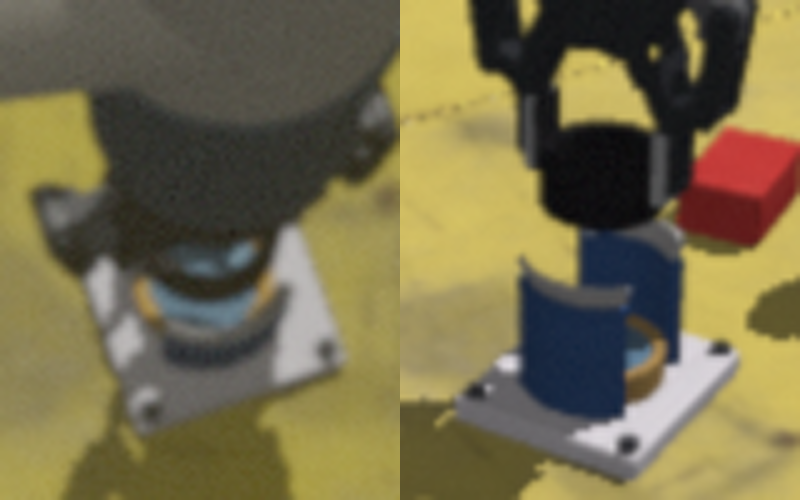

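The ring hangs flat above the bore. I'll start lowering it and watch the force.

Request:
carry_out:
  motion:
    - {"dr": [0,0,-0.2],"travel": [-0.06,0.04,0.5],"grip": 0.45}
    - {"dr": [0,0,0],"travel": [0,0,1],"grip": 0.45}
    - {"dr": [0,0,0],"travel": [0,0,0.8],"grip": 0.45}
    - {"dr": [0,0,0],"travel": [0,0,0.5],"grip": 0.45}
    - {"dr": [0,0,0],"travel": [0,0,0.5],"grip": 0.45}
    - {"dr": [0,0,0],"travel": [0,0,0.3],"grip": 0.45}
    - {"dr": [0,0,0],"travel": [0,0,0],"grip": 0.45}

```text
clock: 9.85
eef_pos: [0.564, -0.0306, 0.1499]
tool_rot: [[-0.911, -0.411, -0.002], [-0.411, 0.911, -0.0], [0.002, 0.0, -1.0]]
contact_force: [0.7, 0.2, -0.3]
grip_width: 0.0592
finger_force: 38.2
```

```bash
python3 -c "
from h import *
plan(.5642,-.031,.1077,114.3);print(np.round(sense()['torque'],2))"
```

```text
t 9.85 pos [ 0.564  -0.0306  0.1499] z [-0.002 -0.    -1.   ] turn -0.0 travel [-0.   -0.05  4.22] F [ 0.7  0.2 -0.3] w 0.0592 ff 38.2
[-0.06  0.01 -0.02]
```

Request:
carry_out:
  motion:
    - {"dr": [0,0,0],"travel": [0,0,0.4],"grip": 0.45}
    - {"dr": [0,0,0],"travel": [0,0,0.5],"grip": 0.45}
    - {"dr": [0,0,0],"travel": [0,0,0.5],"grip": 0.45}
    - {"dr": [0,0,0],"travel": [0,0,0.5],"grip": 0.45}
    - {"dr": [0,0,0],"travel": [0,0,0.5],"grip": 0.45}
    - {"dr": [0,0,0],"travel": [0,0,0.5],"grip": 0.45}
    - {"dr": [0,0,0],"travel": [0,0,0.5],"grip": 0.45}
    - {"dr": [0,0,0],"travel": [0,0,0.4],"grip": 0.45}
    - {"dr": [0,0,0],"travel": [0,0,0],"grip": 0.45}
    - {"dr": [0,0,0],"travel": [0,0,0],"grip": 0.45}

```text
clock: 10.68
eef_pos: [0.5639, -0.0305, 0.1121]
tool_rot: [[-0.912, -0.411, -0.002], [-0.411, 0.912, 0.0], [0.001, 0.001, -1.0]]
contact_force: [-1.7, -2.4, -3.3]
grip_width: 0.0592
finger_force: 38.2
```

```bash
python3 -c "
from h import *
plan(.5642,-.031,.1077,114.3);print(np.round(sense()['torque'],2))"
```

```text
t 10.68 pos [ 0.5639 -0.0305  0.1121] z [-0.002  0.    -1.   ] turn -0.01 travel [-0.   -0.06  0.44] F [-1.7 -2.4 -3.3] w 0.0592 ff 38.2
[-0.91  0.62  0.01]
```

Request:
carry_out:
  motion:
    - {"dr": [0,0,0],"travel": [0,0,0.2],"grip": 0.45}
    - {"dr": [0,0,0],"travel": [0,0,0.15],"grip": 0.45}
    - {"dr": [0,0,0],"travel": [0,0,0.1],"grip": 0.45}
    - {"dr": [0,0,0],"travel": [0,0,0.05],"grip": 0.45}
    - {"dr": [0,0,0],"travel": [0,0,0],"grip": 0.45}

```text
clock: 11.1
eef_pos: [0.5642, -0.0308, 0.1082]
tool_rot: [[-0.911, -0.412, -0.0], [-0.412, 0.911, -0.001], [0.0, -0.0, -1.0]]
contact_force: [-3.3, -3.3, 2.7]
grip_width: 0.0594
finger_force: 38.6
```

```bash
python3 -c "
from h import *
plan(.5642,-.031,.1077,114.3);print(np.round(sense()['torque'],2))"
```

```text
t 11.1 pos [ 0.5642 -0.0308  0.1082] z [-0.    -0.001 -1.   ] turn 0.01 travel [ 0.01 -0.02  0.05] F [-3.3 -3.3  2.7] w 0.0594 ff 38.6
[-1.22  1.25 -0.02]
```

Request:
carry_out:
  motion:
    - {"dr": [0,0,0],"travel": [0,0,0.1],"grip": 0.45}
    - {"dr": [0,0,0],"travel": [0,0,0],"grip": 0.45}
    - {"dr": [0,0,0],"travel": [0,0,0],"grip": 0.2}
    - {"dr": [0,0,0],"travel": [0,0,0],"grip": 0.1}
    - {"dr": [0,0,0],"travel": [0,0,0],"grip": 0}
    - {"dr": [0,0,0],"travel": [0,0,0],"grip": 0}
    - {"dr": [0,0,0],"travel": [0,0,0],"grip": 0}
    - {"dr": [0,0,0],"travel": [0,0,-1],"grip": 0}
    - {"dr": [0,0,0],"travel": [0,0,-2],"grip": 0}
    - {"dr": [0,0,0],"travel": [0,0,-3],"grip": 0}
    - {"dr": [0,0,0],"travel": [0,0,-3],"grip": 0}
    - {"dr": [0,0,0],"travel": [0,0,-1],"grip": 0}
    - {"dr": [0,0,0],"travel": [0,0,0],"grip": 0}

```text
clock: 12.18
eef_pos: [0.5662, -0.0304, 0.2114]
tool_rot: [[-0.911, -0.412, 0.008], [-0.412, 0.911, 0.001], [-0.008, -0.003, -1.0]]
contact_force: [0.8, 0.4, -0.3]
grip_width: 0.0852
finger_force: 0.0
```

```bash
python3 -c "
from h import *
plan(.488,.206,.15,24.3)
plan(.488,.206,.15,114.3)
c=camera('scene');im=c['image'][:,:,::-1].copy();u=proj(c,np.array([[.564,-.031,.05]]))[0].astype(int)
cv2.imwrite('pics/n1.png',cv2.resize(im[u[1]-50:u[1]+50,u[0]-40:u[0]+40],None,fx=5,fy=5,interpolation=cv2.INTER_CUBIC))
"
```

```text
t 12.18 pos [ 0.5662 -0.0304  0.2114] z [ 0.008  0.001 -1.   ] turn 90.03 travel [24.76  2.6   6.14] F [ 0.8  0.4 -0.3] w 0.0852 ff 0.0
t 12.18 pos [ 0.5662 -0.0304  0.2114] z [ 0.008  0.001 -1.   ] turn 0.03 travel [-2.6  24.76  6.14] F [ 0.8  0.4 -0.3] w 0.0852 ff 0.0
```

View pics/n1.png

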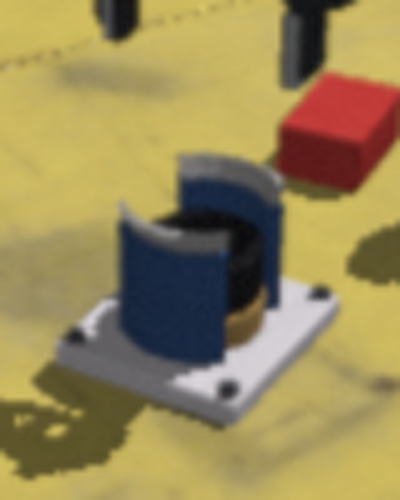

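The spacer sits flat on the brass rim, down inside the walls (about (215,250) in the crop). Now the lens.

Request:
carry_out:
  motion:
    - {"dr": [0,0,0],"travel": [-0.3,3,0],"grip": 0}
    - {"dr": [0,0,0],"travel": [-0.4,4,0],"grip": 0}
    - {"dr": [0,0,0],"travel": [-0.4,4,0],"grip": 0}
    - {"dr": [0,0,0],"travel": [-0.4,4,0],"grip": 0}
    - {"dr": [0,0,0],"travel": [-0.4,4,0],"grip": 0}
    - {"dr": [0,0,0],"travel": [-0.4,3.8,0],"grip": 0}
    - {"dr": [0,0,0],"travel": [-0.2,2,0],"grip": 0}
    - {"dr": [0,0,-6.9],"travel": [0,0,0.5],"grip": 0}
    - {"dr": [0,0,-6.9],"travel": [0,0,0.5],"grip": 0}
    - {"dr": [0,0,-6.9],"travel": [0,0,0.5],"grip": 0}
    - {"dr": [0,0,-6.9],"travel": [0,0,0.5],"grip": 0}
    - {"dr": [0,0,-6.9],"travel": [0,0,0.5],"grip": 0}
    - {"dr": [0,0,-6.9],"travel": [0,0,0.5],"grip": 0}
    - {"dr": [0,0,-6.9],"travel": [0,0,0.5],"grip": 0}
    - {"dr": [0,0,-6.9],"travel": [0,0,0.5],"grip": 0}
    - {"dr": [0,0,-6.9],"travel": [0,0,0.5],"grip": 0}
    - {"dr": [0,0,-6.9],"travel": [0,0,0.5],"grip": 0}
    - {"dr": [0,0,-6.9],"travel": [0,0,0.5],"grip": 0}
    - {"dr": [0,0,-6.9],"travel": [0,0,0.5],"grip": 0}
    - {"dr": [0,0,-7],"travel": [0,0,0],"grip": 0}
  newtons: 20

```text
clock: 13.9
eef_pos: [0.4839, 0.2051, 0.1446]
tool_rot: [[0.413, -0.911, -0.004], [-0.911, -0.413, -0.002], [0.0, 0.004, -1.0]]
contact_force: [0.3, 0.3, -0.1]
grip_width: 0.0855
finger_force: 0.0
```

Request:
carry_out:
  motion:
    - {"dr": [0,0,0],"travel": [0,0,0],"grip": 0}
    - {"dr": [0,0,0],"travel": [0,0,0],"grip": 0}

```text
clock: 14.07
eef_pos: [0.4847, 0.2056, 0.1461]
tool_rot: [[0.405, -0.914, -0.001], [-0.914, -0.405, -0.001], [0.0, 0.002, -1.0]]
contact_force: [0.2, 0.7, 0.1]
grip_width: 0.0855
finger_force: 0.0
```

```bash
python3 -c "
from h import *
plan(.488,.206,.075,-155.7)"
```

```text
t 14.07 pos [0.4847 0.2056 0.1461] z [-0.001 -0.001 -1.   ] turn -0.41 travel [ 0.1  -0.32  7.11] F [0.2 0.7 0.1] w 0.0855 ff 0.0
```

Request:
carry_out:
  motion:
    - {"dr": [0,0,-0.4],"travel": [0.1,-0.3,1],"grip": 0}
    - {"dr": [0,0,0],"travel": [0,0,2],"grip": 0}
    - {"dr": [0,0,0],"travel": [0,0,2],"grip": 0}
    - {"dr": [0,0,0],"travel": [0,0,1.5],"grip": 0}
    - {"dr": [0,0,0],"travel": [0,0,0.5],"grip": 0}
    - {"dr": [0,0,0],"travel": [0,0,0],"grip": 0.2}
    - {"dr": [0,0,0],"travel": [0,0,0],"grip": 0.3}
    - {"dr": [0,0,0],"travel": [0,0,0],"grip": 0.4}
    - {"dr": [0,0,0],"travel": [0,0,0],"grip": 0.4}
    - {"dr": [0,0,0],"travel": [0,0,0],"grip": 0.4}
    - {"dr": [0,0,0],"travel": [0,0,0],"grip": 0.4}

```text
clock: 14.98
eef_pos: [0.4887, 0.2064, 0.0777]
tool_rot: [[0.415, -0.91, 0.001], [-0.91, -0.415, 0.001], [-0.0, -0.002, -1.0]]
contact_force: [0.0, -0.8, 3.8]
grip_width: 0.0584
finger_force: 22.3
```

```bash
python3 -c "
from h import *
plan(.488,.206,.075,-155.7)"
```

```text
t 14.98 pos [0.4887 0.2064 0.0777] z [ 0.001  0.001 -1.   ] turn 0.2 travel [0.01 0.07 0.27] F [ 0.  -0.8  3.8] w 0.0584 ff 22.3
```

Request:
carry_out:
  motion:
    - {"dr": [0,0,0],"travel": [0,0,0],"grip": 0.1}
    - {"dr": [0,0,0],"travel": [0,0,0],"grip": 0}
    - {"dr": [0,0,0],"travel": [0,0,0],"grip": 0}
    - {"dr": [0,0,0],"travel": [0,0,0],"grip": 0}
    - {"dr": [0,0,6.9],"travel": [0,0,0],"grip": 0}
    - {"dr": [0,0,6.9],"travel": [0,0,0],"grip": 0}
    - {"dr": [0,0,6.9],"travel": [0,0,0],"grip": 0}
    - {"dr": [0,0,6.9],"travel": [0,0,0],"grip": 0}
    - {"dr": [0,0,6.9],"travel": [0,0,0],"grip": 0}
    - {"dr": [0,0,6.9],"travel": [0,0,0],"grip": 0}
    - {"dr": [0,0,6.9],"travel": [0,0,0],"grip": 0}
    - {"dr": [0,0,6.9],"travel": [0,0,0],"grip": 0}
    - {"dr": [0,0,6.9],"travel": [0,0,0],"grip": 0}
    - {"dr": [0,0,6.9],"travel": [0,0,0],"grip": 0}
    - {"dr": [0,0,6.9],"travel": [0,0,0],"grip": 0}
    - {"dr": [0,0,6.9],"travel": [0,0,0],"grip": 0}
    - {"dr": [0,0,7.1],"travel": [0,0,0],"grip": 0}
    - {"dr": [0,0,0],"travel": [0,0,0],"grip": 0}
    - {"dr": [0,0,0],"travel": [0,0,0],"grip": 0}

```text
clock: 16.57
eef_pos: [0.4882, 0.2061, 0.0768]
tool_rot: [[-0.908, -0.42, -0.0], [-0.42, 0.908, -0.0], [0.0, 0.0, -1.0]]
contact_force: [-0.7, -0.5, -0.3]
grip_width: 0.0855
finger_force: 0.0
```

```bash
python3 -c "
from h import *
plan(.488,.206,.075,114.3)"
```

```text
t 16.57 pos [0.4882 0.2061 0.0768] z [-0. -0. -1.] turn 0.51 travel [ 0.03 -0.    0.18] F [-0.7 -0.5 -0.3] w 0.0855 ff 0.0
```

Request:
carry_out:
  motion:
    - {"dr": [0,0,0.5],"travel": [-0.05,0,0.1],"grip": 0}
    - {"dr": [0,0,0],"travel": [0,0,0],"grip": 0.2}
    - {"dr": [0,0,0],"travel": [0,0,0],"grip": 0.3}
    - {"dr": [0,0,0],"travel": [0,0,0],"grip": 0.45}
    - {"dr": [0,0,0],"travel": [0,0,0],"grip": 0.45}
    - {"dr": [0,0,0],"travel": [0,0,0],"grip": 0.45}
    - {"dr": [0,0,0],"travel": [0,0,0],"grip": 0.45}
    - {"dr": [0,0,0],"travel": [0,0,0],"grip": 0.45}
  newtons: 40

```text
clock: 17.23
eef_pos: [0.4888, 0.2063, 0.0765]
tool_rot: [[-0.912, -0.41, 0.0], [-0.41, 0.912, -0.0], [-0.0, -0.0, -1.0]]
contact_force: [-1.6, -1.5, 4.9]
grip_width: 0.0584
finger_force: 42.3
```

```bash
python3 -c "
from h import *
plan(.5642,-.031,.22,114.3)"
```

```text
t 17.23 pos [0.4888 0.2063 0.0765] z [ 0. -0. -1.] turn -0.13 travel [  2.89 -24.73 -14.35] F [-1.6 -1.5  4.9] w 0.0584 ff 42.3
```

Request:
carry_out:
  motion:
    - {"dr": [0,0,0],"travel": [0,0,-1],"grip": 0.45}
    - {"dr": [0,0,0],"travel": [0,0,-2.5],"grip": 0.45}
    - {"dr": [0,0,0],"travel": [0,0,-3],"grip": 0.45}
    - {"dr": [0,0,0],"travel": [0,0,-3],"grip": 0.45}
    - {"dr": [0,0,0],"travel": [0,0,-2.4],"grip": 0.45}
    - {"dr": [0,0,0],"travel": [0,0,-0.5],"grip": 0.45}
    - {"dr": [0,0,0],"travel": [0.2,-1.5,0],"grip": 0.45}
    - {"dr": [0,0,0],"travel": [0.4,-3,0],"grip": 0.45}
    - {"dr": [0,0,0],"travel": [0.4,-3.5,0],"grip": 0.45}
    - {"dr": [0,0,0],"travel": [0.4,-3.5,0],"grip": 0.45}
    - {"dr": [0,0,0],"travel": [0.4,-3.5,0],"grip": 0.45}
    - {"dr": [0,0,0],"travel": [0.4,-3.5,0],"grip": 0.45}
    - {"dr": [0,0,0],"travel": [0.4,-3,0],"grip": 0.45}
    - {"dr": [0,0,0],"travel": [0.25,-2,0],"grip": 0.45}
    - {"dr": [0,0,0],"travel": [0.1,-1.2,0],"grip": 0.45}
    - {"dr": [0,0,0],"travel": [0,0,0],"grip": 0.45}
    - {"dr": [0,0,0],"travel": [0,0,0],"grip": 0.45}

```text
clock: 18.65
eef_pos: [0.5623, -0.0313, 0.1993]
tool_rot: [[-0.913, -0.407, -0.001], [-0.407, 0.913, 0.0], [0.001, 0.001, -1.0]]
contact_force: [0.6, 0.7, -0.7]
grip_width: 0.0585
finger_force: 43.8
```

```bash
python3 -c "
from h import *
plan(.5637,-.0315,.1345,114.3)"
```

```text
t 18.65 pos [ 0.5623 -0.0313  0.1993] z [-0.001  0.    -1.   ] turn -0.26 travel [-0.12 -0.08  6.48] F [ 0.6  0.7 -0.7] w 0.0585 ff 43.8
```

Request:
carry_out:
  motion:
    - {"dr": [0,0,-0.2],"travel": [-0.12,-0.06,0.5],"grip": 0.45}
    - {"dr": [0,0,0],"travel": [0,0,1],"grip": 0.45}
    - {"dr": [0,0,0],"travel": [0,0,1],"grip": 0.45}
    - {"dr": [0,0,0],"travel": [0,0,0.6],"grip": 0.45}
    - {"dr": [0,0,0],"travel": [0,0,0.6],"grip": 0.45}
    - {"dr": [0,0,0],"travel": [0,0,0.6],"grip": 0.45}
    - {"dr": [0,0,0],"travel": [0,0,0.5],"grip": 0.45}
    - {"dr": [0,0,0],"travel": [0,0,0.2],"grip": 0.45}
    - {"dr": [0,0,0],"travel": [0,0,0],"grip": 0.45}

```text
clock: 19.4
eef_pos: [0.5638, -0.0312, 0.1493]
tool_rot: [[-0.911, -0.412, -0.001], [-0.412, 0.911, -0.0], [0.001, 0.0, -1.0]]
contact_force: [0.6, 0.0, -2.5]
grip_width: 0.0585
finger_force: 43.8
```

```bash
python3 -c "
from h import *
plan(.5637,-.0315,.1345,114.3);print(np.round(sense()['torque'],2))"
```

```text
t 19.4 pos [ 0.5638 -0.0312  0.1493] z [-0.001 -0.    -1.   ] turn 0.0 travel [ 0.02 -0.02  1.48] F [ 0.6  0.  -2.5] w 0.0585 ff 43.8
[-0.    0.04 -0.03]
```

Request:
carry_out:
  motion:
    - {"dr": [0,0,0],"travel": [0,0,0.4],"grip": 0.45}
    - {"dr": [0,0,0],"travel": [0,0,0.4],"grip": 0.45}
    - {"dr": [0,0,0],"travel": [0,0,0.3],"grip": 0.45}
    - {"dr": [0,0,0],"travel": [0,0,0.2],"grip": 0.45}
    - {"dr": [0,0,0],"travel": [0,0,0.1],"grip": 0.45}
    - {"dr": [0,0,0],"travel": [0,0,0.05],"grip": 0.45}
    - {"dr": [0,0,0],"travel": [0,0,0],"grip": 0.45}

```text
clock: 19.98
eef_pos: [0.564, -0.0313, 0.1353]
tool_rot: [[-0.911, -0.412, -0.0], [-0.412, 0.911, -0.0], [0.0, -0.0, -1.0]]
contact_force: [-0.3, 0.4, -2.2]
grip_width: 0.0583
finger_force: 43.8
```

```bash
python3 -c "
from h import *
plan(.5637,-.0315,.1345,114.3);print(np.round(sense()['torque'],2))"
```

```text
t 19.98 pos [ 0.564  -0.0313  0.1353] z [-0. -0. -1.] turn -0.0 travel [ 0.04 -0.01  0.08] F [-0.3  0.4 -2.2] w 0.0583 ff 43.8
[ 0.03 -0.09  0.03]
```

Request:
carry_out:
  motion:
    - {"dr": [0,0,0],"travel": [0,0,0.08],"grip": 0.45}
    - {"dr": [0,0,0],"travel": [0,0,0.05],"grip": 0.45}
    - {"dr": [0,0,0],"travel": [0,0,0],"grip": 0.45}

```text
clock: 20.23
eef_pos: [0.5642, -0.0312, 0.1346]
tool_rot: [[-0.911, -0.412, 0.001], [-0.412, 0.911, -0.0], [-0.001, -0.0, -1.0]]
contact_force: [0.0, 0.2, 0.8]
grip_width: 0.0586
finger_force: 44.1
```

```bash
python3 -c "
from h import *
plan(.5637,-.0315,.1345,114.3);print(np.round(sense()['torque'],2))"
```

```text
t 20.23 pos [ 0.5642 -0.0312  0.1346] z [ 0.001 -0.    -1.   ] turn 0.01 travel [ 0.05 -0.01  0.01] F [0.  0.2 0.8] w 0.0586 ff 44.1
[0.11 0.29 0.01]
```

Contact has begun at the expected height. I'll press slightly more, release gently and retreat.

Request:
carry_out:
  motion:
    - {"dr": [0,0,0],"travel": [0,0,0.08],"grip": 0.45}
    - {"dr": [0,0,0],"travel": [0,0,0],"grip": 0.45}
    - {"dr": [0,0,0],"travel": [0,0,0],"grip": 0.2}
    - {"dr": [0,0,0],"travel": [0,0,0],"grip": 0.1}
    - {"dr": [0,0,0],"travel": [0,0,0],"grip": 0}
    - {"dr": [0,0,0],"travel": [0,0,0],"grip": 0}
    - {"dr": [0,0,0],"travel": [0,0,0],"grip": 0}
    - {"dr": [0,0,0],"travel": [0,0,-1],"grip": 0}
    - {"dr": [0,0,0],"travel": [0,0,-2],"grip": 0}
    - {"dr": [0,0,0],"travel": [0,0,-3],"grip": 0}
    - {"dr": [0,0,0],"travel": [0,0,-3],"grip": 0}
    - {"dr": [0,0,0],"travel": [0,0,-2],"grip": 0}
    - {"dr": [0,0,0],"travel": [1,2,0],"grip": 0}
    - {"dr": [0,0,0],"travel": [2,3,0],"grip": 0}
    - {"dr": [0,0,0],"travel": [2,3,0],"grip": 0}
    - {"dr": [0,0,0],"travel": [2,3,0],"grip": 0}
    - {"dr": [0,0,0],"travel": [2,3,0],"grip": 0}
    - {"dr": [0,0,0],"travel": [1,2,0],"grip": 0}
    - {"dr": [0,0,0],"travel": [0,0,0],"grip": 0}
    - {"dr": [0,0,0],"travel": [0,0,0],"grip": 0}

```text
clock: 21.9
eef_pos: [0.4066, 0.074, 0.2445]
tool_rot: [[-0.91, -0.414, 0.002], [-0.414, 0.91, 0.001], [-0.002, -0.0, -1.0]]
contact_force: [-0.3, 0.6, 0.5]
grip_width: 0.0855
finger_force: 0.0
```

```bash
python3 -c "
from h import *
plan(.5637,-.0315,.1345,114.3)
v=[]
for n in('top','scene'):
    c=camera(n);im=c['image'][:,:,::-1].copy();u=proj(c,np.array([[.564,-.031,.05]]))[0].astype(int)
    v.append(cv2.resize(im[u[1]-50:u[1]+50,u[0]-40:u[0]+40],None,fx=5,fy=5,interpolation=cv2.INTER_CUBIC))
cv2.imwrite('pics/f1.png',np.hstack(v))
"
```

```text
t 21.9 pos [0.4066 0.074  0.2445] z [ 0.002  0.001 -1.   ] turn 0.14 travel [ -9.98 -16.08  11.  ] F [-0.3  0.6  0.5] w 0.0855 ff 0.0
```

View pics/f1.png

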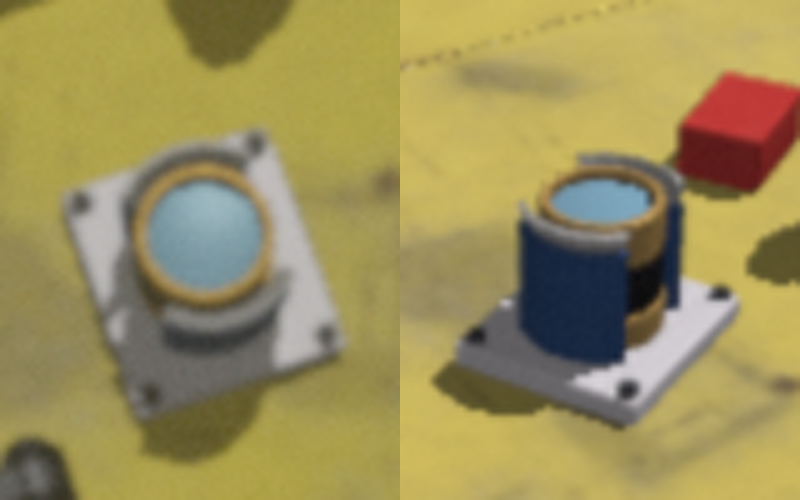

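```bash
python3 -c "
from fit import *
v=[]
for n in('top','scene'):
    c=camera(n);u=proj(c,np.array([[.564,-.031,.05]]))[0].astype(int);im=c['image'][:,:,::-1]
    w=cv2.resize(im[u[1]-50:u[1]+50,u[0]-40:u[0]+40],None,fx=5,fy=5,interpolation=cv2.INTER_CUBIC)
    for z,col in((.082,(0,0,255)),(.058,(0,255,0)),(.03,(255,255,0))):
        q=(proj(c,circ(.03,z)+[.564,-.0312,0])-[u[0]-40,u[1]-50]+.5)*5
        cv2.polylines(w,[q.astype(int)],True,col,1)
    v.append(w)
cv2.imwrite('pics/f2.png',np.hstack(v))
"
```

```text
(no output)
```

View pics/f2.png

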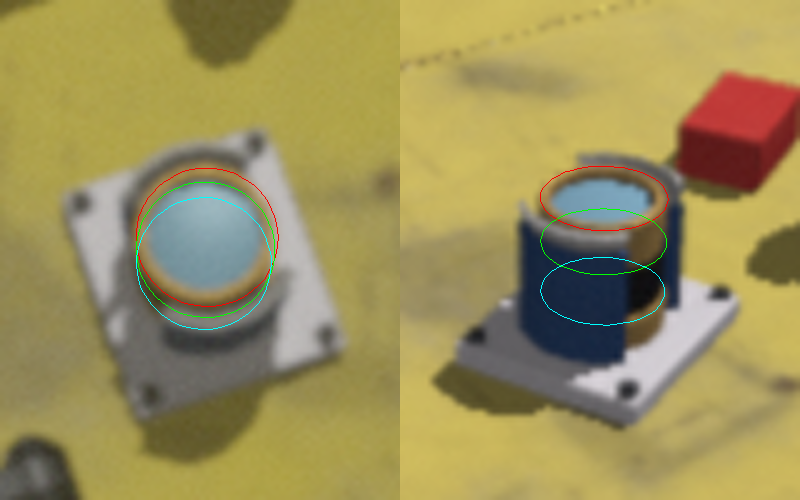

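The red outline (where the rim should be at 82 mm) matches the lens rim at about (603,198), so the lens lies flat and fully home. The green and cyan outlines mark the spacer's top and underside, and they match the black band. Handing in.

```bash
python3 -c "
from bench import *
print(job_done())"
```

```text
the job is handed in; nothing more can be done
None
```

The spacer and then the brass-mounted lens are in the nest, both flat and fully home in the final pictures; the job was handed in at about 22 s, and the interface returned no verdict.

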